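Pack the dominoes away in the slide-top box

ROBOT

A 6-joint arm with a two-finger parallel gripper is mounted at the origin on the work surface. World frame = base frame: x ahead of the robot, y to its left, z up, the work surface at z = 0. Lengths are in mm, angles in rad, forces in N, time in s.
With the tool pointing down it reaches from about 275 to 750 mm from the base axis. Payload 10.2 kg.
Tool frame: the origin (TCP) lies at the very end of the fingers, on their centre line; the grasp point (between the pads) lies 19 mm behind it; z points along the fingers, y is the line along which they close (so a half turn about z gives the same grasp; the last joint's range is limited). The gripper opens to 85 mm and grips with 20 to 120 N. Pads are 22 mm wide; open, the fingers measure 114 mm over their backs; the gripper's body (76 mm by 85 mm) begins 54 mm behind the grasp point. The pads swing forward as they close: fully open they stand 13 mm farther back than shut.
Start: joints at [0.93, 0.313, 1.498, -0, 1.331, -0.223], TCP at [213.032, 479.842, 231.294] pointing down, gripper open.
Joint ranges: [-2.94, 2.94], [-0.97, 2.17], [0.19, 2.56], [-1.23, 4.37], [0.02, 3.11], [-2.88, 2.88]. Speed limits (rad/s): [2.39, 2.39, 3.01, 3.14, 3.14, 3.14].

INTERFACE

Orientations are given as a unit quaternion [w, x, y, z].
In Python, from rig import monitor, eyes, job gives the robot as it stands. The module is installed in compiled form; this text tells all that it offers.
- The arm moves only by the tool send_rows, never from a script. Its argument "targets" is one flat list of numbers, 7 for each row, row after row: the turn, a rotation vector about the tool's x, y, z in degrees, then the shift along the tool's x, y, z in units of 60 mm (1.0 is 60 mm), then the opening, from -1 (shut) to 1 (fully open), so that 0 is half open. A call has 1 to 5 rows; each row shifts and turns the commanded pose from where the row before left it, along the tool's axes as they then stand; what a row does not reach is not made up. A row lasts 1/8 s, in which the tool goes at most 62.5 mm and 10.7 degrees, less where a joint would pass 70% of its speed; a pose out of reach is approached as far as the arm can. A call is refused whole if a number of a shift passes 1 or a number of a turn 10.7, either way. A call with a gripper value outside its range is refused whole. The fingers move at their own pace and stop on an object; "newtons" is the grip in N (left out, the last holds). Time passes only in rows, so rows that do not move let the fingers close. It gives the time, the measured TCP pose, the force, the opening and the grip force at its end, in the units of the state.
- monitor.sense(): the state, without advancing time (a new reading comes with each control period).
- eyes.capture(name): name is "scene" or "top"; returns a dict with "img" (420x560x3 uint8, red, green, blue), "K" (3x3 intrinsics, pixels), "distortion" ([k1, k2, p1, p2, k3] as OpenCV has them; the pictures are not rectified), "R" (3x3) and "t" (3): a world point X has camera coordinates R X + t. Camera axes: x right, y down, z forward; pixel columns grow to the right and rows downward; lengths in mm; the calibration is good to about 2 mm. A picture is of the moment at which its call begins. There is no depth.
- job.finish_job(): hands the job in; it is judged then, once.
The state is a dict: "time_s": time; "joints": joint angles; "dq": joint speeds; "tau": joint torques, N m; "eef_pos": TCP position; "ee_rot": TCP orientation; "force": force on the tool from outside, world axes, zero at the start; "wrist_torque": the same for the moment, N m; "grip_width": opening from 0.0 (shut) to 1.0 (fully open); "grip_force": force on a finger pad.
Only numpy, scipy, OpenCV 4.12 (cv2) and the standard library are available. Lean on these libraries where they do the work, as an engineer would, in place of code of your own. Each camera call takes 0.05 s, during which the arm holds its last target. There are 200 camera calls.

TASK

Clear the game from the kitchen table: slide the lid of the game box over its little ridge until it is right open, put every domino that is on the table into the domino compartment, then slide the lid back over the ridge until it is fully home. Leave the mug and the phone where they are.

Things in the scene. Friction and masses are not known exactly. Their poses are not given: they have to be found in the camera images.
- box: Fixed plywood game box, 316 long (its x) x 136 wide (its y) x 80.5 mm high (rim), walls 8 mm, open on top, origin at the centre of its underside, z up. Two compartments end to end, parted by a divider at the middle: dominoes on the -x side, score pegs (spare) on the +x side. The half-length lid covers one of them at a time; the end walls keep it from coming out and are rigid stops.
- bay (a point): Centre of the floor of the domino compartment (box frame x -75, y 0, z 8 mm). It is 150 mm long (box x -150 to 0), 104 mm wide (y -52 to 52) and 56 mm deep from floor to the lid's underside.
- channel (a point): Middle of the lid's channel floor (box frame 0, 0, 64 mm). The channel runs the whole inside length (box x -150 to 150): an 8 mm ledge along each long side at z 64 mm, 120 mm between the walls, 10.5 mm high, under lips that leave 108 mm open between them; lip tops are the rim at z 80.5 mm.
- ridge_mark (a point): Top level of the small end ridge, at box x -134 mm: two sprung rounded bumps, one on each ledge, 3 mm above the channel floor. They give way downwards when the lid is forced over them (about 5 to 15 N along the channel, opening and closing) and spring up into a groove under the lid when it is fully home.
- lid: Loose wooden lid in the channel, 148 long (its x, along the box) x 116 wide x 9 mm thick. Origin: centre of its underside; axes as the box's. Box-frame x of its origin: -76 mm when fully closed over the domino compartment (as at the start), +76 mm when right open over the spare one. It has 2 mm play each side, 1.5 mm up and down.
- lid_grip (a point): A point in the dark upright grip bar at the lid's centre, 30 mm above the lid's underside. The bar is 16 mm thick along the channel, 50 mm wide across it, and its top is 31 mm above the lid's top face.
- domino1: White flat plastic domino with black pips, 84 long (its x) x 42 wide (its y) x 8 mm thick, 35 g, lying flat on the table face up at the start. Origin: centre of its underside. All six are alike but for their pips; absent in some starts.
- domino2: White flat plastic domino with black pips, 84 long (its x) x 42 wide (its y) x 8 mm thick, 35 g, lying flat on the table face up at the start. Origin: centre of its underside. All six are alike but for their pips; absent in some starts.
- domino3: White flat plastic domino with black pips, 84 long (its x) x 42 wide (its y) x 8 mm thick, 35 g, lying flat on the table face up at the start. Origin: centre of its underside. All six are alike but for their pips; absent in some starts.
- domino4: White flat plastic domino with black pips, 84 long (its x) x 42 wide (its y) x 8 mm thick, 35 g, lying flat on the table face up at the start. Origin: centre of its underside. All six are alike but for their pips; absent in some starts.
- domino5: White flat plastic domino with black pips, 84 long (its x) x 42 wide (its y) x 8 mm thick, 35 g, lying flat on the table face up at the start. Origin: centre of its underside. All six are alike but for their pips; absent in some starts.
- domino6: White flat plastic domino with black pips, 84 long (its x) x 42 wide (its y) x 8 mm thick, 35 g, lying flat on the table face up at the start. Origin: centre of its underside. All six are alike but for their pips; absent in some starts.
- mug: White mug, bystander, 80 mm across and 95 mm high, with a handle; origin at the centre of its foot.
- phone: Black phone lying flat, bystander, 75 x 150 x 9 mm; origin at the centre of its underside.

How it is judged (in metres and radians):
On the way, in this order (a step that is already met when the one before it is completed fails the run):
1. the lid is slid right open, off the domino compartment (x of lid in the frame of box above 0.06 m), for 0.2 s.
2. every domino is in the domino compartment, below the channel (x of domino1 in the frame of box between -0.15 and 0 m and y of domino1 in the frame of box between -0.056 and 0.056 m and z of domino1 in the frame of box between 0 and 0.064 m and x of domino2 in the frame of box between -0.15 and 0 m and y of domino2 in the frame of box between -0.056 and 0.056 m and z of domino2 in the frame of box between 0 and 0.064 m and x of domino3 in the frame of box between -0.15 and 0 m and y of domino3 in the frame of box between -0.056 and 0.056 m and z of domino3 in the frame of box between 0 and 0.064 m and x of domino4 in the frame of box between -0.15 and 0 m and y of domino4 in the frame of box between -0.056 and 0.056 m and z of domino4 in the frame of box between 0 and 0.064 m and x of domino5 in the frame of box between -0.15 and 0 m and y of domino5 in the frame of box between -0.056 and 0.056 m and z of domino5 in the frame of box between 0 and 0.064 m and x of domino6 in the frame of box between -0.15 and 0 m and y of domino6 in the frame of box between -0.056 and 0.056 m and z of domino6 in the frame of box between 0 and 0.064 m), for 0.2 s.
3. the lid is slid back over the ridge, fully home (x of lid in the frame of box below -0.073 m and z of lid in the frame of box between 0.0605 and 0.0675 m and angle between the z axis of lid and the z axis of box, either way round below 0.06 rad), for 0.2 s.
At the end, for the whole second after the job is handed in: Every domino present is inside the domino compartment under the lid, the lid is home over the ridge (within 3 mm of fully closed), level in its channel, and all is at rest (all of step 2 and all of step 3 and linear speed of lid below 0.02 m/s and linear speed of each of domino1, domino2, domino3, domino4, domino5, domino6 below 0.03 m/s); the robot touches nothing.
It fails at once if the mug is pushed more than 30 mm or tipped (distance of mug from where it was at the start of the episode above 0.03 m or angle between mug's own z axis and vertical above 0.35 rad).
It fails at once if the phone is pushed more than 30 mm or tipped (distance of phone from where it was at the start of the episode above 0.03 m or angle between phone's own z axis and vertical above 0.35 rad).
Of domino1, domino2, domino3, domino4, domino5, domino6 only 4 to 6 are there at a start; the rules pass over those that are not, and their reading is None.
At some moment in a run one of domino1, domino2, domino3, domino4, domino5, domino6 may be knocked a few centimetres aside while the robot is not near it.
Once in a run the grip may slacken for a moment while it holds something.
It also fails if it takes over 210 s, if anything falls off the work surface, if the arm or the gripper's body presses on something with over 40 N, if the wrist force passes 120 N, or if a joint passes its speed limit or range.

## Working session

There is one attempt and no reset: what is moved stays moved. The work goes in short steps, Python scripts to look and compute and a tool call to move; the robot and the scene stay as the last step left them, time stands still between calls to the robot, and variables do not carry over. Pictures are saved under pics/ and viewed, at most 14 in all, crops included, and the job is handed in when it is done.

Besides the shell and the picture viewer there is one more tool, called after ">>>" by a JSON object that holds its "api" and its "payload". send_rows: Moves the arm, as the interface text tells. Its arguments: {"type":"object","properties":{"targets":{"type":"array","items":{"type":"number"}},"newtons":{"type":"number"}},"required":["targets"]}

```bash
mkdir -p pics; ls; python3 - <<'E'
from rig import monitor, eyes
import cv2,numpy as np
print(monitor.sense())
for n in("scene","top"):
    d=eyes.capture(n); cv2.imwrite(f"pics/{n}0.png",d["img"][:,:,::-1]); print(n,d["K"],d["distortion"],d["R"],d["t"], -np.array(d["R"]).T@d["t"])
E
```

```text
pics
{'time_s': 0.0, 'joints': array([ 9.29559762e-01,  3.13469607e-01,  1.49846920e+00, -8.84402105e-06,
        1.33100469e+00, -2.23413063e-01]), 'dq': array([ 4.87746415e-04,  1.51795684e-03,  9.51293957e-05, -2.53815006e-03,
        1.95130820e-03, -4.81518531e-04]), 'tau': array([ 9.87504536e-04, -4.12264967e+01, -2.59743404e+01, -1.25649899e-04,
        4.10784371e-03,  2.81094538e-05]), 'eef_pos': array([212.88406176, 479.60579712, 230.71295953]), 'ee_rot': array([-2.79090449e-04,  2.07394358e-01,  9.78257187e-01, -6.15078325e-04]), 'force': array([-0.78622925, -0.1152134 , -0.55725726]), 'wrist_torque': array([ 0.04431644,  0.00162908, -0.02826382]), 'grip_force': 0.0, 'grip_width': 1.000821647623207}
scene [[393.85206397   0.         281.8179363 ]
 [  0.         393.85206397 210.52886428]
 [  0.           0.           1.        ]] [-0.02626846  0.          0.          0.          0.        ] [[-0.18611023  0.98252176 -0.00373794]
 [ 0.69780982  0.12949967 -0.70447945]
 [-0.69168233 -0.1337192  -0.70971454]] [ 215.27092858 -344.0115014  1476.29292613] [1301.24445176   30.44971269  806.20219628]
top [[415.54240455   0.         276.84498611]
 [  0.         415.54240455 207.63867124]
 [  0.           0.           1.        ]] [-0.06944861  0.          0.          0.          0.        ] [[-0.01708127 -0.99979391 -0.01097133]
 [-0.99627705  0.01794649 -0.08432056]
 [ 0.08450008  0.00949018 -0.99637828]] [-64.24910008 605.69187836 963.69697044] [ 520.90699679  -84.25155936 1010.57410646]
```

View pics/scene0.png

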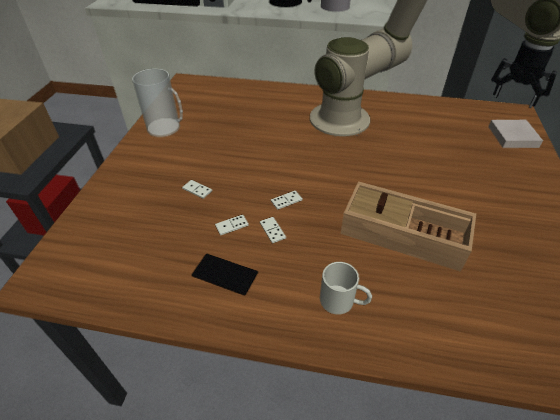

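View pics/top0.png

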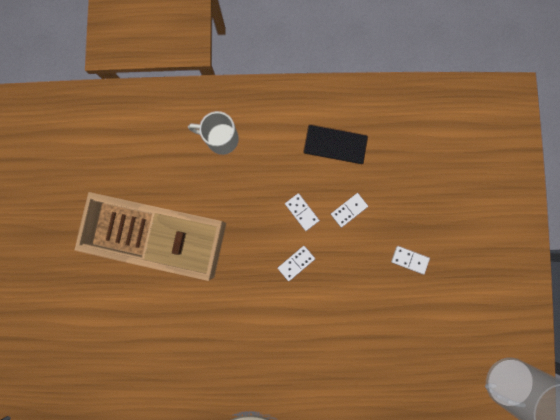

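The scene view shows four dominoes, the mug (340,287) and the phone (225,274). In the top view the dominoes are at (302,212), (349,210), (297,263) and (411,260), the box at about (149,236) with its domino side (lid, bar at (179,243)) to the right, the mug at (218,132) and the phone at (336,144).

```bash
cat >h.py <<'E'
from rig import monitor, eyes
import cv2,numpy as np
from scipy.spatial.transform import Rotation as Ro
def plane(d,px,z):
    u=cv2.undistortPoints(np.float64(px).reshape(-1,1,2),d["K"],np.array(d["distortion"])).reshape(-1,2)
    R=np.array(d["R"]);c=-R.T@d["t"]
    r=np.c_[u,np.ones(len(u))]@R
    return (c+r*((z-c[2])/r[:,2])[:,None])[:,:2]
def rects(d,mask,z,lo,hi):
    out=[]
    for c in cv2.findContours(mask.astype(np.uint8),cv2.RETR_EXTERNAL,cv2.CHAIN_APPROX_NONE)[0]:
        if lo<cv2.contourArea(c)<hi:
            p=plane(d,c[:,0],z).astype(np.float32); (cx,cy),wh,a=cv2.minAreaRect(p)
            if wh[0]<wh[1]: a+=90; wh=wh[::-1]
            out.append((round(cx,1),round(cy,1),round((a+90)%180-90,1),np.round(wh,0),np.round(c[:,0].mean(0))))
    return out   # x,y,long-axis angle,size,px
def dominoes(d):
    im=d["img"].astype(int); m=(im.min(2)>165)
    m=cv2.morphologyEx(m.astype(np.uint8),cv2.MORPH_CLOSE,np.ones((5,5)))
    return rects(d,m,8,150,2500)
def bar(d):
    hsv=cv2.cvtColor(d["img"],cv2.COLOR_RGB2HSV);return hsv
def goto(x,y,z,yaw=None):
    """shifts from the measured pose; yaw = world angle (deg) of tool y axis, mod 180"""
    s=monitor.sense();q=s["ee_rot"];R=Ro.from_quat(np.r_[q[1:],q[0]])
    M=R.as_matrix();cur=np.degrees(np.arctan2(M[1,1],M[0,1]));t=0
    if yaw is not None:
        t=(yaw-cur+90)%180-90
    T=-t # tool z points down
    M2=M@Ro.from_rotvec([0,0,np.radians(T)]).as_matrix()
    dl=np.array([x,y,z])-s["eef_pos"]
    print("t",round(s["time_s"],2),"pos",s["eef_pos"].round(1),"yaw",round(cur,1),"j6",s["joints"][5].round(2),"F",s["force"].round(1),"w",round(s["grip_width"],2),"gf",round(s["grip_force"],1))
    print(" tilt",(M[:2,2]).round(3),"turn tz",round(T,1),"then shift/60",(M2.T@dl/60).round(3))
E
python3 - <<'E'
from h import *
for n in("top","scene"):
    d=eyes.capture(n);print(n,*dominoes(d),sep="\n ")
    if n=="top":
        px=[(90,194),(221,219),(209,279),(76,250)];P=plane(d,px,80.5);print("box",P.round(1),P.mean(0))
        g=d["img"].min(2);g=d["img"].max(2);sub=np.zeros_like(g);sub[225:262,165:195]=1
        m=(g<80)&(sub>0);print("bar",rects(d,m,104,10,900))
    else:
        g=d["img"].max(2);sub=np.zeros_like(g);sub[190:220,365:400]=1
        print("bar",rects(d,(g<80)&(sub>0),104,10,900))
        P=plane(d,[(360,185),(476,212),(469,252),(344,219)],80.5);print("box",P.round(1),P.mean(0))
E
```

```text
top
 (474.4, -393.7, 68.3, array([83., 41.]), array([410., 260.]))
 (472.1, -117.7, -50.9, array([82., 41.]), array([296., 263.]))
 (595.3, -134.1, 35.9, array([83., 41.]), array([301., 212.]))
 (598.2, -249.2, -53.4, array([83., 41.]), array([349., 210.]))
 (809.7, 75.5, 43.9, array([95., 84.]), array([212., 129.]))
box [[639.  353.3]
 [576.4  50.5]
 [443.1  78.4]
 [511.2 383.9]] [542.40028468 216.53481586]
bar [(524.9, 140.5, -14.3, array([46., 18.]), array([179., 244.]))]
scene
 (596.1, -132.6, 35.7, array([83., 38.]), array([273., 229.]))
 (599.4, -247.3, -53.8, array([80., 40.]), array([231., 224.]))
 (472.6, -116.3, -50.7, array([79., 41.]), array([286., 199.]))
 (475.6, -392.2, 68.6, array([80., 38.]), array([197., 188.]))
bar [(540.5, 143.6, -11.9, array([82., 17.]), array([381., 203.]))]
box [[456.3  88.5]
 [507.3 390.5]
 [648.8 353.5]
 [594.9  54.8]] [551.84223237 221.78971775]
```

```bash
python3 - <<'E'
import cv2
a=cv2.imread("pics/top0.png")[180:290,60:240];b=cv2.imread("pics/scene0.png")[175:275,330:490]
a=cv2.resize(a,(720,440),interpolation=cv2.INTER_CUBIC);cv2.imwrite("pics/boxtop.png",a)
E
```

```text
(no output)
```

View pics/boxtop.png

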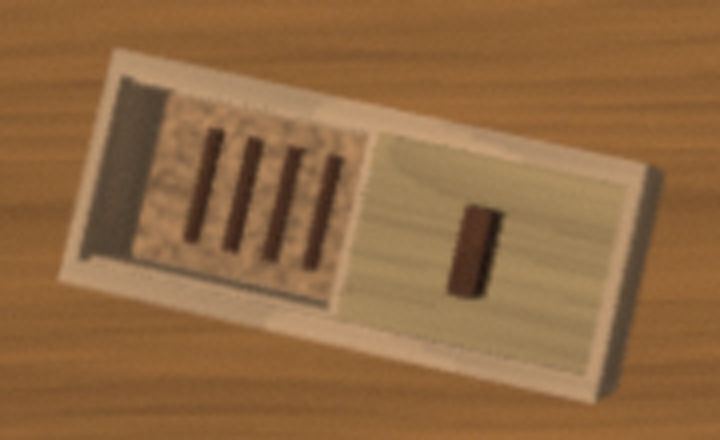

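The crop shows the rim corners at full-image pixels (88.8,192.5), (222,220.8), (209.5,280.8) and (75,250), with the closed lid on the right and its bar at about (179,243).

```bash
python3 - <<'E'
from h import *
d=eyes.capture("top")
P=plane(d,[(88.75,192.5),(222,220.75),(209.5,280.75),(75,250)],80.5)
print(P.round(1),P.mean(0))
for a,b in((1,0),(2,3),(2,1),(3,0)):
    v=P[b]-P[a];print(np.hypot(*v),np.degrees(np.arctan2(v[1],v[0])))
print(plane(d,[(60+480/4,180+208/4),(60+463/4,180+296/4)],104).round(1))
# rim long edges by fitting: warm/bright profile
goto(526,141,130,77.8)
E
```

```text
[[642.5 356.4]
 [572.4  48.3]
 [439.2  77.3]
 [511.2 386.3]] [541.32478562 217.06220747]
315.9161932857234 77.18994354161545
317.261865113676 76.88063287754079
136.39074100130233 -12.271782888961306
134.67200888009498 -12.835466211262982
[[548.  137.7]
 [500.1 147.1]]
t 0.25 pos [213.  479.8 231.1] yaw 66.1 j6 -0.22 F [ 0.2 -0.8 -0.9] w 1.0 gf 0.0
 tilt [-0. -0.] turn tz -11.7 then shift/60 [-6.293 -4.415  1.685]
```

>>> {"api": "send_rows", "payload": {"targets": [0,0,-5.5,0,0,0,1,0,0,-5.5,0,0,0,1,0,0,0,-0.79,-0.54,0.2,1,0,0,0,-0.79,-0.54,0.2,1,0,0,0,-0.79,-0.54,0.2,1], "newtons": 40}}

```text
time_s: 0.88
eef_pos: [330.8, 351.9, 195.0]
ee_rot: [0.0, 0.112, 0.994, 0.0]
force: [1.0, 1.0, 0.2]
grip_width: 1.006
grip_force: 0.0
```

>>> {"api": "send_rows", "payload": {"targets": [0,0,0,-0.79,-0.54,0.2,1,0,0,0,-0.79,-0.54,0.2,1,0,0,0,-0.79,-0.54,0.2,1,0,0,0,-0.79,-0.54,0.2,1,0,0,0,-0.79,-0.53,0.2,1]}}

```text
time_s: 1.5
eef_pos: [525.8, 141.3, 134.9]
ee_rot: [0.0, 0.113, 0.994, 0.0]
force: [0.6, 0.8, -0.5]
grip_width: 1.001
grip_force: 0.0
```

>>> {"api": "send_rows", "payload": {"targets": [0,0,0,0,0,0,1,0,0,0,0,0,0,1]}}

```text
time_s: 1.75
eef_pos: [524.3, 143.2, 135.2]
ee_rot: [-0.0, 0.113, 0.994, 0.0]
force: [0.4, -0.8, 0.1]
grip_width: 0.995
grip_force: 0.0
```

```bash
python3 - <<'E'
from h import *
goto(524.3,143,82,77.1)
E
```

```text
t 1.75 pos [524.3 143.2 135.2] yaw 77.1 j6 -1.29 F [ 0.4 -0.8  0.1] w 0.99 gf 0.0
 tilt [-0.001  0.   ] turn tz -0.0 then shift/60 [-0.001 -0.004  0.887]
```

>>> {"api": "send_rows", "payload": {"targets": [0,0,0,0,0,0.44,1,0,0,0,0,0,0.44,1,0,0,0,0,0,0,-1,0,0,0,0,0,0,-1,0,0,0,0,0,0,-1]}}

```text
time_s: 2.38
eef_pos: [525.2, 143.2, 83.7]
ee_rot: [0.001, 0.112, 0.994, 0.0]
force: [-0.2, 0.1, 0.3]
grip_width: 0.376
grip_force: 0.0
```

>>> {"api": "send_rows", "payload": {"targets": [0,0,0,0,0,0,-1,0,0,0,0,0,0,-1,0,0,0,0,0,0,-1]}}

```text
time_s: 2.75
eef_pos: [525.8, 145.8, 84.2]
ee_rot: [0.002, 0.113, 0.994, 0.003]
force: [2.2, 18.1, 5.8]
grip_width: 0.177
grip_force: 43.5
```

>>> {"api": "send_rows", "payload": {"targets": [0,0,0,0,0.1,0,-1,0,0,0,0,0.2,0,-1,0,0,0,0,0.3,0,-1,0,0,0,0,0.3,0,-1,0,0,0,0,0.3,0,-1]}}

```text
time_s: 3.38
eef_pos: [541.7, 213.1, 83.8]
ee_rot: [0.001, 0.113, 0.994, -0.0]
force: [-1.1, -4.2, 7.8]
grip_width: 0.177
grip_force: 43.7
```

```bash
python3 - <<'E'
from h import *
goto(541.3+.2233*75,217.1+.9748*75,82,77.1)
E
```

```text
t 3.38 pos [541.7 213.1  83.8] yaw 77.1 j6 -1.17 F [-1.1 -4.2  7.8] w 0.18 gf 43.7
 tilt [ 0.002 -0.001] turn tz -0.0 then shift/60 [0.021 1.313 0.029]
```

>>> {"api": "send_rows", "payload": {"targets": [0,0,0,0,0.3,0,-1,0,0,0,0,0.3,0,-1,0,0,0,0,0.3,0,-1,0,0,0,0,0.2,0,-1,0,0,0,0,0.1,0,-1]}}

```text
time_s: 4.0
eef_pos: [557.6, 283.4, 83.8]
ee_rot: [0.001, 0.112, 0.994, -0.0]
force: [-1.8, -5.8, 8.1]
grip_width: 0.175
grip_force: 43.7
```

>>> {"api": "send_rows", "payload": {"targets": [0,0,0,0,0.04,0,-1,0,0,0,0,0,0,-1]}}

```text
time_s: 4.25
eef_pos: [558.2, 285.7, 83.8]
ee_rot: [0.001, 0.113, 0.994, 0.0]
force: [-0.9, -1.2, 7.1]
grip_width: 0.175
grip_force: 43.6
```

```bash
python3 - <<'E'
from h import *
goto(541.3+.2233*75,217.1+.9748*75,82,77.1)
d=eyes.capture("top"); cv2.imwrite("pics/top1.png",d["img"][:,:,::-1]); print(dominoes(d))
E
```

```text
t 4.25 pos [558.2 285.7  83.8] yaw 77.1 j6 -1.06 F [-0.9 -1.2  7.1] w 0.17 gf 43.6
 tilt [ 0.002 -0.   ] turn tz -0.0 then shift/60 [0.019 0.074 0.031]
[(187.1, -608.1, -48.6, array([67., 54.]), array([503., 377.])), (474.4, -393.7, 68.3, array([84., 41.]), array([410., 260.])), (472.1, -117.7, -50.9, array([82., 41.]), array([296., 263.])), (595.3, -134.1, 36.4, array([83., 41.]), array([301., 212.])), (598.2, -249.2, -53.4, array([83., 41.]), array([349., 210.])), (801.2, 77.4, -64.1, array([98., 81.]), array([214., 128.]))]
```

View pics/top1.png

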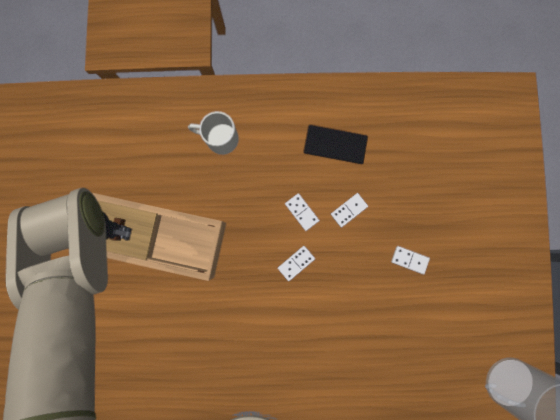

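The lid is open at about +71 mm, and the domino compartment at (190,240) is clear. All four dominoes are unmoved.

>>> {"api": "send_rows", "payload": {"targets": [0,0,0,0,0.05,0,-1,0,0,0,0,0,0,0.3,0,0,0,0,0,0,0.3,0,0,0,0,0,-0.3,0.3,0,0,0,0,0,-0.9,0.3]}}

```text
time_s: 4.92
eef_pos: [557.1, 288.2, 154.0]
ee_rot: [-0.002, 0.113, 0.994, -0.001]
force: [1.0, 0.6, 0.6]
grip_width: 0.649
grip_force: 0.0
```

>>> {"api": "send_rows", "payload": {"targets": [0,0,9.5,0,0,0,0.3,0,0,9.5,0,0,0,0.3,0,0,9.5,0,0,0,0.3,0,0,9.5,0,0,0,0.3,0,0,0,0,0,0,0.3]}}

```text
time_s: 5.55
eef_pos: [558.3, 288.6, 155.6]
ee_rot: [0.0, 0.429, 0.903, 0.0]
force: [0.3, -0.0, -1.1]
grip_width: 0.652
grip_force: 0.0
```

```bash
python3 - <<'E'
from h import *
goto(472.1,-117.7,40,39.1)
E
```

```text
t 5.55 pos [558.3 288.6 155.6] yaw 39.1 j6 -0.39 F [ 0.3 -0.  -1.1] w 0.65 gf 0.0
 tilt [0.001 0.   ] turn tz 0.0 then shift/60 [-4.348 -5.388  1.923]
```

>>> {"api": "send_rows", "payload": {"targets": [0,0,0,-0.62,-0.77,0,0.3,0,0,0,-0.62,-0.77,0,0.3,0,0,0,-0.62,-0.77,0,0.3,0,0,0,-0.62,-0.77,0,0.3,0,0,0,-0.62,-0.77,0,0.3]}}

```text
time_s: 6.18
eef_pos: [495.6, -3.2, 155.3]
ee_rot: [0.001, 0.428, 0.904, 0.0]
force: [1.2, -0.6, 0.0]
grip_width: 0.649
grip_force: 0.0
```

>>> {"api": "send_rows", "payload": {"targets": [0,0,0,-0.62,-0.77,0,0.3,0,0,0,-0.63,-0.77,0,0.3,0,0,0,0,0,0.95,0.3,0,0,0,0,0,0.97,0.3,0,0,0,0,0,0,0.3]}}

```text
time_s: 6.8
eef_pos: [469.7, -117.2, 37.2]
ee_rot: [-0.003, 0.429, 0.903, 0.0]
force: [0.1, 0.1, 1.8]
grip_width: 0.648
grip_force: 0.0
```

```bash
python3 - <<'E'
from h import *
goto(472.1,-117.7,-1,39.1)
for n in("top","scene"):
    d=eyes.capture(n);print(dominoes(d)[:6])
d=eyes.capture("scene");cv2.imwrite("pics/s2.png",cv2.resize(d["img"][120:260,190:390,::-1],(800,560)))
E
```

```text
t 6.8 pos [ 469.7 -117.2   37.2] yaw 39.2 j6 -1.17 F [0.1 0.1 1.8] w 0.65 gf 0.0
 tilt [-0.006  0.003] turn tz 0.1 then shift/60 [-0.036  0.027  0.637]
[(474.5, -393.7, 68.3, array([83., 40.]), array([410., 260.])), (595.4, -133.9, 36.2, array([83., 41.]), array([301., 212.])), (598.2, -249.0, -53.2, array([83., 41.]), array([349., 209.])), (795.1, 80.3, -78.9, array([105.,  66.]), array([214., 131.]))]
[(596.4, -132.9, 36.2, array([83., 39.]), array([272., 229.])), (599.0, -247.8, -53.1, array([80., 41.]), array([231., 224.])), (473.4, -116.4, -50.7, array([80., 40.]), array([286., 200.])), (475.8, -391.7, 68.7, array([81., 38.]), array([197., 188.]))]
```

View pics/s2.png

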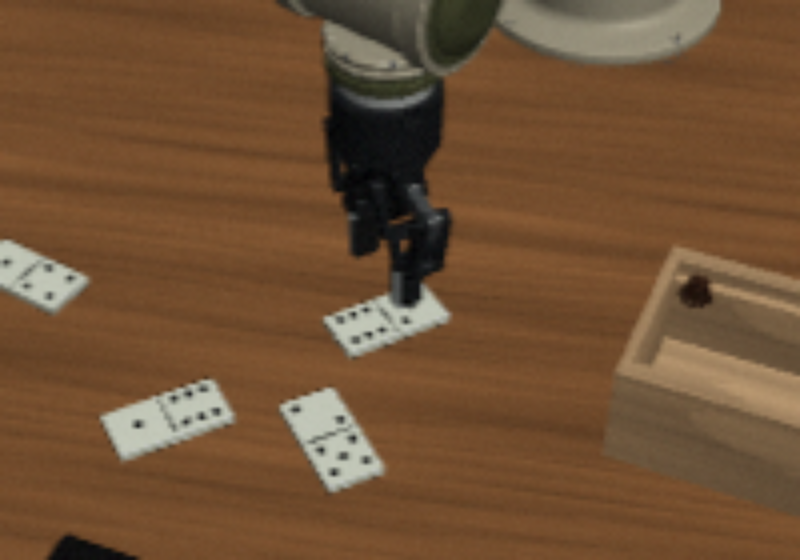

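The gripper is centred over the first domino (crop 385,318 = image 286,200). Descending.

>>> {"api": "send_rows", "payload": {"targets": [0,0,0,0,0,0.4,0.3,0,0,0,0,0,0.13,0.3,0,0,0,0,0,0,0.3,0,0,0,0,0,0.08,0.3,0,0,0,0,0,0,0.3]}}

```text
time_s: 7.58
eef_pos: [471.7, -118.0, 2.9]
ee_rot: [0.0, 0.43, 0.903, 0.0]
force: [0.6, 0.0, 0.0]
grip_width: 0.653
grip_force: 0.0
```

```bash
python3 - <<'E'
from h import *
goto(472.1,-117.7,-1,39.1)
E
```

```text
t 7.58 pos [ 471.7 -118.     2.9] yaw 39.1 j6 -1.17 F [0.6 0.  0. ] w 0.65 gf 0.0
 tilt [ 0. -0.] turn tz -0.0 then shift/60 [-0.001  0.009  0.066]
```

>>> {"api": "send_rows", "payload": {"targets": [0,0,0,0,0,0.05,0.3,0,0,0,0,0,0,-1,0,0,0,0,0,0,-1,0,0,0,0,0,0,-1,0,0,0,0,0,0,-1], "newtons": 40}}

```text
time_s: 8.2
eef_pos: [471.6, -118.0, -0.2]
ee_rot: [0.0, 0.43, 0.903, -0.0]
force: [0.1, 0.3, 3.4]
grip_width: 0.474
grip_force: 40.8
```

>>> {"api": "send_rows", "payload": {"targets": [0,0,0,0,0,0,-1,0,0,0,0,0,-0.5,-1,0,0,0,0,0,-0.95,-1,0,0,0,0,0,-0.95,-1,0,0,0,0,0,0,-1]}}

```text
time_s: 8.82
eef_pos: [473.1, -118.7, 147.2]
ee_rot: [0.004, 0.43, 0.903, -0.0]
force: [-1.0, 0.5, -2.0]
grip_width: 0.472
grip_force: 40.7
```

```bash
python3 - <<'E'
from h import *
C=np.array([541.3,217.1]);u=np.array([.2233,.9748])
p=C-45*u;goto(*p,150,77.1)
p=C-108*u;goto(*p,150,77.1)
E
```

```text
t 8.82 pos [ 473.1 -118.7  147.2] yaw 39.1 j6 -1.17 F [-1.   0.5 -2. ] w 0.47 gf 40.7
 tilt [ 0.007 -0.004] turn tz -38.0 then shift/60 [ 0.142  4.958 -0.057]
t 8.82 pos [ 473.1 -118.7  147.2] yaw 39.1 j6 -1.17 F [-1.   0.5 -2. ] w 0.47 gf 40.7
 tilt [ 0.007 -0.004] turn tz -38.0 then shift/60 [ 0.142  3.908 -0.055]
```

>>> {"api": "send_rows", "payload": {"targets": [0,0,-9.5,0,0,0,-1,0,0,-9.5,0,0,0,-1,0,0,-9.5,0,0,0,-1,0,0,-9.5,0,0,0,-1,0,0,0,0.03,1,0,-1]}}

```text
time_s: 9.45
eef_pos: [483.0, -60.6, 142.3]
ee_rot: [-0.001, 0.114, 0.993, -0.0]
force: [0.6, 0.9, 0.5]
grip_width: 0.475
grip_force: 40.7
```

>>> {"api": "send_rows", "payload": {"targets": [0,0,0,0.03,1,0,-1,0,0,0,0.03,1,0,-1,0,0,0,0.03,1,0,-1,0,0,0,0,0,0,-1,0,0,0,0,0,0,-1]}}

```text
time_s: 10.07
eef_pos: [517.7, 117.2, 142.6]
ee_rot: [-0.001, 0.113, 0.994, -0.0]
force: [0.5, 0.6, -0.3]
grip_width: 0.476
grip_force: 40.7
```

```bash
cat >>h.py <<'E'
C=np.array([541.3,217.1]);u=np.array([.2233,.9748])
def drop(x,z=25): goto(*(C+x*u),z,77.1)
E
python3 - <<'E'
from h import *
drop(-102)
d=eyes.capture("scene");cv2.imwrite("pics/s3.png",cv2.resize(d["img"][100:260,240:490,::-1],(800,512)))
E
```

```text
t 10.07 pos [517.7 117.2 142.6] yaw 77.1 j6 -1.34 F [ 0.5  0.6 -0.3] w 0.48 gf 40.7
 tilt [-0.002 -0.   ] turn tz -0.0 then shift/60 [-0.015  0.011  1.96 ]
```

View pics/s3.png

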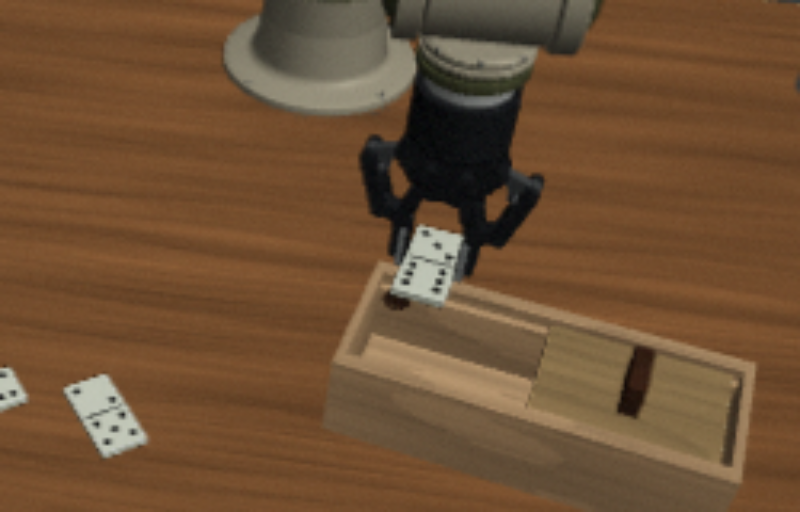

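The domino is held level over the compartment (crop 430,262). The lid is right open with its bar at (635,380). I'll drop a little nearer the middle to keep the knuckles off the end wall.

>>> {"api": "send_rows", "payload": {"targets": [0,0,0,0,0.28,0,-1,0,0,0,0,0,0.9,-1,0,0,0,0,0,0.5,-1,0,0,0,0,0,0.5,-1,0,0,0,0,0,0,-1]}}

```text
time_s: 10.75
eef_pos: [521.0, 133.9, 28.1]
ee_rot: [-0.002, 0.113, 0.994, -0.0]
force: [0.4, -1.0, 0.3]
grip_width: 0.476
grip_force: 40.7
```

>>> {"api": "send_rows", "payload": {"targets": [0,0,0,0,0,0,0.25,0,0,0,0,0,0,0.25,0,0,0,0,0,-0.7,0.25,0,0,0,0,0,-0.9,0.25,0,0,0,0,0,-0.5,0.25]}}

```text
time_s: 11.38
eef_pos: [522.8, 134.0, 159.5]
ee_rot: [0.002, 0.113, 0.994, 0.0]
force: [0.1, 0.0, -0.4]
grip_width: 0.63
grip_force: 0.0
```

```bash
python3 - <<'E'
from h import *
print(dominoes(eyes.capture("top")))
goto(595.5,-133.9,40,-53.8)
E
```

```text
[(474.4, -393.7, 67.9, array([83., 41.]), array([410., 260.])), (543.9, 129.5, 77.9, array([42., 39.]), array([193., 234.])), (595.4, -134.0, 36.4, array([83., 41.]), array([301., 212.])), (598.2, -249.2, -53.4, array([83., 41.]), array([349., 210.])), (809.7, 75.5, 43.9, array([95., 84.]), array([212., 129.]))]
t 11.43 pos [524.1 134.2 162.5] yaw 77.1 j6 -1.31 F [1.7 0.4 3.8] w 0.63 gf 0.0
 tilt [0.01 0.  ] turn tz -49.1 then shift/60 [ 1.694 -4.297  2.052]
```

>>> {"api": "send_rows", "payload": {"targets": [0,0,-9.8,0,0,0,0.3,0,0,-9.8,0,0,0,0.3,0,0,-9.8,0,0,0,0.3,0,0,-9.8,0,0,0,0.3,0,0,-9.8,0,0,0,0.3]}}

```text
time_s: 12.05
eef_pos: [522.1, 134.0, 156.4]
ee_rot: [0.001, -0.312, 0.95, -0.0]
force: [-0.5, -0.3, 0.5]
grip_width: 0.648
grip_force: 0.0
```

>>> {"api": "send_rows", "payload": {"targets": [0,0,0,0.34,-0.86,0,0.3,0,0,0,0.34,-0.86,0,0.3,0,0,0,0.34,-0.86,0,0.3,0,0,0,0.34,-0.86,0,0.3,0,0,0,0.33,-0.86,0,0.3]}}

```text
time_s: 12.68
eef_pos: [592.3, -136.2, 156.6]
ee_rot: [0.001, -0.309, 0.951, -0.0]
force: [-0.2, 1.5, -0.5]
grip_width: 0.651
grip_force: 0.0
```

>>> {"api": "send_rows", "payload": {"targets": [0,0,0,0,0,0.9,0.3,0,0,0,0,0,0.9,0.3,0,0,0,0,0,0,0.3,0,0,0,0,0,0,0.3]}}

```text
time_s: 13.18
eef_pos: [593.2, -134.7, 50.4]
ee_rot: [0.001, -0.31, 0.951, -0.001]
force: [-0.9, 0.7, 1.3]
grip_width: 0.652
grip_force: 0.0
```

```bash
python3 - <<'E'
from h import *
goto(595.5,-133.9,0,-53.8)
print(dominoes(eyes.capture("scene")))
E
```

```text
t 13.18 pos [ 593.2 -134.7   50.4] yaw 126.1 j6 -2.62 F [-0.9  0.7  1.3] w 0.65 gf 0.0
 tilt [ 0.003 -0.002] turn tz -0.1 then shift/60 [-0.037 -0.009  0.84 ]
[(596.4, -132.9, 36.2, array([83., 39.]), array([272., 229.])), (599.0, -247.7, -53.6, array([80., 41.]), array([231., 224.])), (475.9, -391.8, 68.7, array([81., 38.]), array([197., 188.]))]
```

>>> {"api": "send_rows", "payload": {"targets": [0,0,0,-0.04,0,0.4,0.3,0,0,0,0,0,0.34,0.3,0,0,0,0,0,0.1,0.3,0,0,0,0,0,0,0.3,0,0,0,0,0,0,-1]}}

```text
time_s: 13.85
eef_pos: [594.7, -133.2, -1.0]
ee_rot: [0.001, -0.31, 0.951, -0.001]
force: [0.2, 0.1, 2.8]
grip_width: 0.481
grip_force: 40.4
```

>>> {"api": "send_rows", "payload": {"targets": [0,0,0,0,0,0,-1,0,0,0,0,0,0,-1,0,0,0,0,0,0,-1,0,0,0,0,0,-0.5,-1,0,0,0,0,0,-0.95,-1]}}

```text
time_s: 14.48
eef_pos: [592.9, -132.5, 84.2]
ee_rot: [-0.001, -0.309, 0.951, 0.001]
force: [1.3, 0.1, -0.5]
grip_width: 0.475
grip_force: 40.6
```

>>> {"api": "send_rows", "payload": {"targets": [0,0,9.8,0,0,-0.7,-1,0,0,9.8,0,0,-0.2,-1,0,0,9.8,0,0,0,-1,0,0,9.8,0,0,0,-1,0,0,9.8,0,0,0,-1]}}

```text
time_s: 15.1
eef_pos: [593.9, -132.9, 139.0]
ee_rot: [0.0, 0.115, 0.993, -0.0]
force: [-0.9, 0.3, -0.1]
grip_width: 0.472
grip_force: 45.4
```

```bash
python3 - <<'E'
from h import *
drop(-68,35)
print(dominoes(eyes.capture("scene")))
E
```

```text
t 15.1 pos [ 593.9 -132.9  139. ] yaw 76.7 j6 -1.75 F [-0.9  0.3 -0.1] w 0.47 gf 45.4
 tilt [ 0.001 -0.   ] turn tz -0.4 then shift/60 [2.159 4.357 1.731]
[(598.9, -247.8, -53.4, array([80., 41.]), array([231., 224.])), (476.0, -391.8, 68.7, array([81., 39.]), array([197., 188.])), (446.0, -167.2, -13.3, array([99., 46.]), array([269., 192.]))]
```

>>> {"api": "send_rows", "payload": {"targets": [0,0,-0.4,0.43,0.87,0,-1,0,0,0,0.43,0.87,0,-1,0,0,0,0.43,0.87,0,-1,0,0,0,0.43,0.87,0,-1,0,0,0,0.44,0.87,0,-1]}}

```text
time_s: 15.78
eef_pos: [523.9, 151.8, 139.0]
ee_rot: [0.001, 0.108, 0.994, 0.0]
force: [0.8, 0.4, 0.1]
grip_width: 0.476
grip_force: 45.5
```

>>> {"api": "send_rows", "payload": {"targets": [0,0,0,0,0,0,-1,0,0,0,0,0,0,-1,0,0,0,0,0,0.7,-1,0,0,0,0,0,0.6,-1,0,0,0,0,0,0.4,-1]}}

```text
time_s: 16.4
eef_pos: [524.4, 148.5, 34.8]
ee_rot: [-0.001, 0.11, 0.994, -0.0]
force: [0.6, 0.1, -0.5]
grip_width: 0.473
grip_force: 45.5
```

```bash
python3 - <<'E'
from h import *
drop(-68,35)
E
```

```text
t 16.4 pos [524.4 148.5  34.8] yaw 77.4 j6 -1.29 F [ 0.6  0.1 -0.5] w 0.47 gf 45.5
 tilt [-0.001 -0.   ] turn tz 0.3 then shift/60 [-0.019  0.044 -0.003]
```

Release and go for the third domino.

>>> {"api": "send_rows", "payload": {"targets": [0,0,0,0,0,0,0.25,0,0,0,0,0,0,0.25,0,0,0,0,0,-0.7,0.25,0,0,0,0,0,-0.9,0.25,0,0,0,0,0,-0.4,0.25]}}

```text
time_s: 17.02
eef_pos: [525.7, 149.9, 160.9]
ee_rot: [0.003, 0.109, 0.994, 0.001]
force: [-0.8, -0.5, -0.2]
grip_width: 0.625
grip_force: 0.0
```

>>> {"api": "send_rows", "payload": {"targets": [0,0,10.2,0,0,0,0.3,0,0,10.2,0,0,0,0.3,0,0,10.2,0,0,0,0.3,0,0,10.2,0,0,0,0.3]}}

```text
time_s: 17.52
eef_pos: [524.9, 149.8, 157.9]
ee_rot: [0.001, 0.451, 0.892, 0.001]
force: [0.2, 0.5, 0.1]
grip_width: 0.652
grip_force: 0.0
```

```bash
python3 - <<'E'
from h import *
for n in("top","scene"):
    d=eyes.capture(n);print(dominoes(d)[:6])
goto(598.6,-248.8,40,36.6)
E
```

```text
[(474.4, -393.7, 67.9, array([83., 41.]), array([410., 260.])), (522.2, 142.1, -13.6, array([87., 57.]), array([189., 243.])), (598.2, -249.2, -53.4, array([83., 41.]), array([349., 210.])), (809.7, 75.5, 43.9, array([95., 84.]), array([213., 127.]))]
[(599.0, -247.7, -53.6, array([80., 41.]), array([231., 224.])), (476.0, -391.8, 68.7, array([81., 39.]), array([197., 188.]))]
t 17.62 pos [524.8 149.9 157.7] yaw 36.6 j6 -0.58 F [ 0.2 -0.1 -0.3] w 0.65 gf 0.0
 tilt [0.002 0.   ] turn tz -0.0 then shift/60 [-6.065 -2.979  1.964]
```

>>> {"api": "send_rows", "payload": {"targets": [0,0,0,-0.87,-0.43,0,0.3,0,0,0,-0.87,-0.43,0,0.3,0,0,0,-0.87,-0.43,0,0.3,0,0,0,-0.87,-0.43,0,0.3,0,0,0,-0.87,-0.43,0,0.3]}}

```text
time_s: 18.25
eef_pos: [577.0, -138.5, 157.5]
ee_rot: [0.001, 0.447, 0.895, 0.0]
force: [1.0, -0.2, -0.0]
grip_width: 0.646
grip_force: 0.0
```

>>> {"api": "send_rows", "payload": {"targets": [0,0,0,-0.86,-0.42,0,0.3,0,0,0,-0.86,-0.41,0,0.3,0,0,0,0,0,0.9,0.3,0,0,0,0,0,0.9,0.3,0,0,0,0,0,0,0.3]}}

```text
time_s: 18.88
eef_pos: [596.7, -248.0, 45.5]
ee_rot: [-0.003, 0.448, 0.894, 0.0]
force: [-0.4, 0.0, 1.1]
grip_width: 0.65
grip_force: 0.0
```

```bash
python3 - <<'E'
from h import *
print(dominoes(eyes.capture("scene")))
goto(598.6,-248.8,0,36.6)
E
```

```text
[(599.0, -247.7, -53.6, array([80., 41.]), array([232., 224.])), (475.9, -391.8, 68.7, array([81., 38.]), array([197., 188.]))]
t 18.93 pos [ 598.4 -248.9   48.9] yaw 36.8 j6 -1.22 F [-0.1  0.3  1.3] w 0.65 gf 0.0
 tilt [-0.001  0.   ] turn tz 0.2 then shift/60 [-0.002  0.004  0.815]
```

>>> {"api": "send_rows", "payload": {"targets": [0,0,0,0,0,0.4,0.3,0,0,0,0,0,0.32,0.3,0,0,0,0,0,0.1,0.3,0,0,0,0,0,0,0.3,0,0,0,0,0,0,-1]}}

```text
time_s: 19.55
eef_pos: [599.1, -249.2, 0.5]
ee_rot: [0.001, 0.449, 0.894, -0.0]
force: [0.1, -0.7, 2.9]
grip_width: 0.474
grip_force: 40.9
```

>>> {"api": "send_rows", "payload": {"targets": [0,0,0,0,0,0,-1,0,0,0,0,0,0,-1,0,0,0,0,0,0,-1,0,0,0,0,0,-0.5,-1,0,0,0,0,0,-0.95,-1]}}

```text
time_s: 20.18
eef_pos: [597.3, -248.2, 85.3]
ee_rot: [-0.002, 0.449, 0.894, 0.0]
force: [0.5, -0.8, 0.6]
grip_width: 0.475
grip_force: 40.5
```

>>> {"api": "send_rows", "payload": {"targets": [0,0,-10.1,0,0,-0.8,-1,0,0,-10.1,0,0,-0.3,-1,0,0,-10.1,0,0,0,-1,0,0,-10.1,0,0,0,-1,0,0,0,0,0,0,-1]}}

```text
time_s: 20.8
eef_pos: [598.4, -248.8, 152.2]
ee_rot: [0.0, 0.113, 0.994, -0.0]
force: [1.0, 0.4, -0.3]
grip_width: 0.477
grip_force: 40.6
```

```bash
python3 - <<'E'
from h import *
drop(-85,40)
d=eyes.capture("scene");print(dominoes(d))
cv2.imwrite("pics/s4.png",cv2.resize(d["img"][100:260,240:490,::-1],(800,512)))
E
```

```text
t 20.8 pos [ 598.4 -248.8  152.2] yaw 77.0 j6 -1.92 F [ 1.   0.4 -0.3] w 0.48 gf 40.6
 tilt [ 0. -0.] turn tz -0.1 then shift/60 [2.661 5.939 1.87 ]
[(462.8, -358.6, -57.5, array([146., 100.]), array([210., 186.]))]
```

View pics/s4.png

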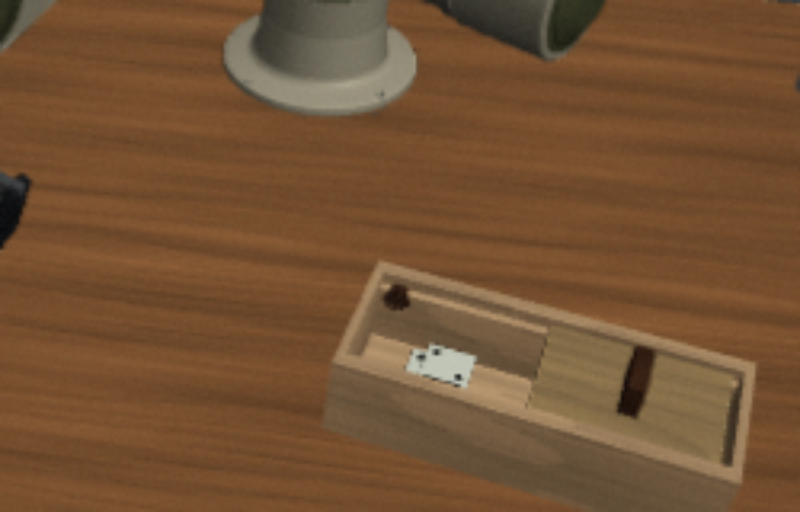

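Two dominoes lie stacked flat in the compartment (crop 440,365), and the lid is still open. The third goes in next.

>>> {"api": "send_rows", "payload": {"targets": [0,0,0,0.38,0.85,0,-1,0,0,0,0.38,0.85,0,-1,0,0,0,0.38,0.85,0,-1,0,0,0,0.38,0.85,0,-1,0,0,0,0.38,0.85,0,-1]}}

```text
time_s: 21.48
eef_pos: [543.9, 26.9, 152.3]
ee_rot: [0.0, 0.115, 0.993, 0.0]
force: [-0.8, 0.9, -0.2]
grip_width: 0.48
grip_force: 40.6
```

>>> {"api": "send_rows", "payload": {"targets": [0,0,0,0.38,0.85,0,-1,0,0,0,0.38,0.84,0,-1,0,0,0,0,0,0,-1,0,0,0,0,0,0.9,-1,0,0,0,0,0,0.5,-1]}}

```text
time_s: 22.1
eef_pos: [522.1, 133.5, 66.2]
ee_rot: [-0.001, 0.114, 0.993, -0.0]
force: [0.5, 0.2, -0.8]
grip_width: 0.477
grip_force: 40.6
```

>>> {"api": "send_rows", "payload": {"targets": [0,0,0,0,0,0.4,-1,0,0,0,0,0,0,-1]}}

```text
time_s: 22.35
eef_pos: [522.0, 133.5, 42.9]
ee_rot: [-0.002, 0.114, 0.993, -0.0]
force: [0.0, -0.7, -0.4]
grip_width: 0.471
grip_force: 40.6
```

```bash
python3 - <<'E'
from h import *
drop(-85,40)
E
```

```text
t 22.35 pos [522.  133.5  42.9] yaw 76.9 j6 -1.31 F [ 0.  -0.7 -0.4] w 0.47 gf 40.6
 tilt [-0.003 -0.   ] turn tz -0.2 then shift/60 [-0.002  0.014  0.048]
```

>>> {"api": "send_rows", "payload": {"targets": [0,0,0,0,0,0,0.25,0,0,0,0,0,0,0.25,0,0,0,0,0,-0.7,0.25,0,0,0,0,0,-0.9,0.25,0,0,0,0,0,-0.2,0.25]}}

```text
time_s: 22.98
eef_pos: [524.2, 134.4, 156.3]
ee_rot: [0.004, 0.113, 0.994, 0.001]
force: [-0.5, -0.4, 0.2]
grip_width: 0.625
grip_force: 0.0
```

>>> {"api": "send_rows", "payload": {"targets": [0,0,9.9,0,0,0,0.3,0,0,9.9,0,0,0,0.3,0,0,9.9,0,0,0,0.3,0,0,9.9,0,0,0,0.3,0,0,9.9,0,0,0,0.3]}}

```text
time_s: 23.6
eef_pos: [522.5, 134.2, 151.9]
ee_rot: [-0.0, 0.521, 0.854, -0.0]
force: [-0.5, -0.1, 0.5]
grip_width: 0.647
grip_force: 0.0
```

>>> {"api": "send_rows", "payload": {"targets": [0,0,9.9,0,0,0,0.3,0,0,9.9,0,0,0,0.3,0,0,9.9,0,0,0,0.3,0,0,9.9,0,0,0,0.3,0,0,9.6,0,0,0,0.3]}}

```text
time_s: 24.22
eef_pos: [522.5, 134.3, 151.9]
ee_rot: [-0.0, 0.829, 0.559, -0.0]
force: [0.3, 0.9, 0.2]
grip_width: 0.652
grip_force: 0.0
```

```bash
python3 - <<'E'
from h import *
for n in("top","scene"):
    d=eyes.capture(n);print(dominoes(d)[:6])
goto(474.9,-393.1,40,-21.7)
E
```

```text
[(192.0, -606.7, -13.5, array([64., 45.]), array([500., 375.])), (474.5, -393.7, 68.3, array([84., 40.]), array([410., 260.])), (520.8, 137.6, -12.8, array([88., 43.]), array([190., 244.])), (801.2, 77.4, -64.1, array([98., 81.]), array([214., 128.]))]
[(481.2, 147.7, 77.0, array([53., 45.]), array([377., 213.])), (475.9, -391.8, 68.7, array([81., 38.]), array([197., 188.]))]
t 24.32 pos [522.5 134.2 151.9] yaw -21.7 j6 0.41 F [-0.4 -0.6 -0.3] w 0.65 gf 0.0
 tilt [-0. -0.] turn tz -0.0 then shift/60 [-8.459  2.513  1.866]
```

>>> {"api": "send_rows", "payload": {"targets": [0,0,0,-0.94,0.28,0,0.3,0,0,0,-0.94,0.28,0,0.3,0,0,0,-0.94,0.28,0,0.3,0,0,0,-0.94,0.28,0,0.3,0,0,0,-0.94,0.28,0,0.3]}}

```text
time_s: 24.95
eef_pos: [496.3, -160.7, 152.2]
ee_rot: [0.0, 0.826, 0.563, 0.0]
force: [0.3, -0.2, 0.0]
grip_width: 0.651
grip_force: 0.0
```

>>> {"api": "send_rows", "payload": {"targets": [0,0,0,-0.94,0.28,0,0.3,0,0,0,-0.94,0.28,0,0.3,0,0,0,-0.94,0.28,0,0.3,0,0,0,-0.94,0.27,0,0.3,0,0,0,0,0,0,0.3]}}

```text
time_s: 25.58
eef_pos: [474.1, -396.4, 151.3]
ee_rot: [-0.0, 0.827, 0.562, -0.0]
force: [-0.8, 0.8, -0.6]
grip_width: 0.648
grip_force: 0.0
```

>>> {"api": "send_rows", "payload": {"targets": [0,0,0,0,0,0.9,0.3,0,0,0,0,0,0.8,0.3,0,0,0,0,0,0,0.3,0,0,0,0,0,0,0.3]}}

```text
time_s: 26.08
eef_pos: [476.4, -393.5, 52.3]
ee_rot: [0.001, 0.827, 0.562, 0.0]
force: [0.0, -0.4, 0.9]
grip_width: 0.651
grip_force: 0.0
```

```bash
python3 - <<'E'
from h import *
d=eyes.capture("scene");print(dominoes(d)[:6])
goto(474.9,-393.1,0,-21.7)
E
```

```text
[(481.4, 147.7, 77.0, array([53., 45.]), array([377., 213.])), (476.0, -391.8, 68.7, array([81., 39.]), array([197., 188.]))]
t 26.12 pos [ 476.5 -393.7   52.7] yaw -21.6 j6 -0.5 F [1.2 0.2 1.3] w 0.65 gf 0.0
 tilt [ 0.003 -0.003] turn tz 0.1 then shift/60 [ 0.002 -0.032  0.878]
```

>>> {"api": "send_rows", "payload": {"targets": [0,0,0,0,-0.02,0.4,0.3,0,0,0,0,0,0.38,0.3,0,0,0,0,0,0.1,0.3,0,0,0,0,0,0,0.3,0,0,0,0,0,0,-1]}}

```text
time_s: 26.75
eef_pos: [475.0, -393.4, -0.9]
ee_rot: [0.001, 0.827, 0.562, 0.0]
force: [1.1, -0.1, 2.2]
grip_width: 0.477
grip_force: 40.5
```

>>> {"api": "send_rows", "payload": {"targets": [0,0,0,0,0,0,-1,0,0,0,0,0,0,-1,0,0,0,0,0,0,-1,0,0,0,0,0,-0.5,-1,0,0,0,0,0,-0.95,-1]}}

```text
time_s: 27.38
eef_pos: [473.7, -391.9, 84.2]
ee_rot: [-0.002, 0.827, 0.562, -0.0]
force: [-0.2, -0.2, 0.4]
grip_width: 0.475
grip_force: 40.6
```

>>> {"api": "send_rows", "payload": {"targets": [0,0,-8.8,0,0,-0.9,-1,0,0,0,0,0,-0.4,-1,0,0,0,0,0,0,-1]}}

```text
time_s: 27.75
eef_pos: [474.9, -393.2, 164.5]
ee_rot: [0.002, 0.782, 0.624, 0.0]
force: [-0.1, 0.9, -1.1]
grip_width: 0.474
grip_force: 40.6
```

```bash
python3 - <<'E'
from h import *
goto(*(C-76*u),58,-12.9)
d=eyes.capture("scene");print(dominoes(d))
E
```

```text
t 27.75 pos [ 474.9 -393.2  164.5] yaw -12.8 j6 -0.66 F [-0.1  0.9 -1.1] w 0.47 gf 40.6
 tilt [ 0.003 -0.003] turn tz 0.1 then shift/60 [ 8.899 -1.198  1.747]
[(481.2, 147.7, 77.1, array([53., 45.]), array([377., 213.]))]
```

>>> {"api": "send_rows", "payload": {"targets": [0,0,0,0.99,-0.13,0,-1,0,0,0,0.99,-0.13,0,-1,0,0,0,0.99,-0.13,0,-1,0,0,0,0.99,-0.13,0,-1,0,0,0,0.99,-0.13,0,-1]}}

```text
time_s: 28.42
eef_pos: [501.6, -92.2, 160.7]
ee_rot: [-0.001, 0.782, 0.623, -0.001]
force: [1.7, -0.7, -0.7]
grip_width: 0.472
grip_force: 40.6
```

>>> {"api": "send_rows", "payload": {"targets": [0,0,0,0.99,-0.13,0,-1,0,0,0,0.99,-0.13,0,-1,0,0,0,0.99,-0.14,0,-1,0,0,0,0.98,-0.14,0,-1,0,0,0,0,0,0,-1]}}

```text
time_s: 29.05
eef_pos: [522.3, 147.2, 160.4]
ee_rot: [-0.001, 0.78, 0.626, -0.001]
force: [-0.2, -0.6, -0.2]
grip_width: 0.476
grip_force: 40.6
```

>>> {"api": "send_rows", "payload": {"targets": [0,0,0,0,0,0.6,-1,0,0,0,0,0,0,-1]}}

```text
time_s: 29.3
eef_pos: [521.6, 143.0, 123.4]
ee_rot: [-0.002, 0.782, 0.623, -0.003]
force: [0.2, 0.2, -1.0]
grip_width: 0.472
grip_force: 40.7
```

```bash
python3 - <<'E'
from h import *
goto(*(C-76*u),52,-12.9)
d=eyes.capture("scene");cv2.imwrite("pics/s5.png",cv2.resize(d["img"][100:260,240:490,::-1],(800,512)))
E
```

```text
t 29.3 pos [521.6 143.  123.4] yaw -12.9 j6 0.28 F [ 0.2  0.2 -1. ] w 0.47 gf 40.7
 tilt [-0.007 -0.001] turn tz 0.0 then shift/60 [0.013 0.052 1.189]
```

View pics/s5.png

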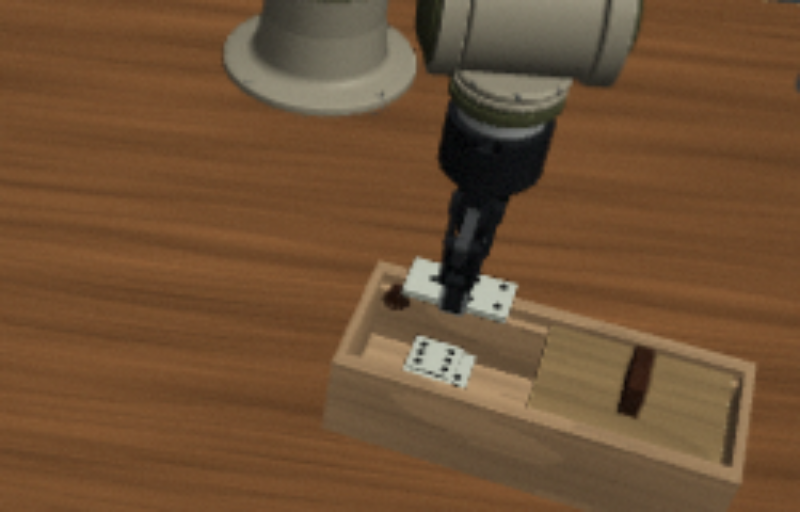

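The fourth domino is held over the pile (crop 460,290). Lowering and releasing.

>>> {"api": "send_rows", "payload": {"targets": [0,0,0,0,0.03,0.5,-1,0,0,0,0,0.02,0.5,-1,0,0,0,0,0,0.15,-1,0,0,0,0,0,0,-1,0,0,0,0,0,0,0.25]}}

```text
time_s: 29.98
eef_pos: [527.1, 143.2, 58.7]
ee_rot: [0.001, 0.782, 0.624, 0.001]
force: [-0.8, -0.0, 0.5]
grip_width: 0.621
grip_force: 0.0
```

>>> {"api": "send_rows", "payload": {"targets": [0,0,0,0,0,0,0.25,0,0,0,0,0,-0.7,0.25,0,0,0,0,0,-0.9,0.25,0,0,-10,0,0,0,0.25,0,0,-10,0,0,0,0.25]}}

```text
time_s: 30.6
eef_pos: [526.6, 143.3, 154.5]
ee_rot: [0.001, 0.659, 0.752, 0.001]
force: [0.1, 0.4, -0.9]
grip_width: 0.623
grip_force: 0.0
```

>>> {"api": "send_rows", "payload": {"targets": [0,0,-10,0,0,0,0.25,0,0,-10,0,0,0,0.25,0,0,-10,0,0,0,0.25,0,0,-10,0,0,0,0.25,0,0,-10,0,0,0,0.25]}}

```text
time_s: 31.22
eef_pos: [526.4, 143.3, 153.9]
ee_rot: [0.0, 0.28, 0.96, 0.0]
force: [0.5, 0.4, 0.1]
grip_width: 0.624
grip_force: 0.0
```

>>> {"api": "send_rows", "payload": {"targets": [0,0,-10,0,0,0,0.25,0,0,-10,0,0,0,0.25,0,0,0,0,1,0,0.25,0,0,0,0,1,0,0.25,0,0,0,0,0,0,0.25]}}

```text
time_s: 31.85
eef_pos: [552.8, 263.5, 153.4]
ee_rot: [0.0, 0.11, 0.994, 0.0]
force: [-0.2, -0.8, -0.2]
grip_width: 0.626
grip_force: 0.0
```

```bash
python3 - <<'E'
from h import *
drop(75,82)
d=eyes.capture("top");print(dominoes(d))
d=eyes.capture("scene");print(dominoes(d));cv2.imwrite("pics/s6.png",d["img"][:,:,::-1])
E
```

```text
t 31.85 pos [552.8 263.5 153.4] yaw 77.4 j6 -1.1 F [-0.2 -0.8 -0.2] w 0.63 gf 0.0
 tilt [0.001 0.001] turn tz 0.3 then shift/60 [0.015 0.453 1.19 ]
[(185.6, -631.2, 81.6, array([101.,  70.]), array([511., 379.])), (524.4, 152.9, -13.0, array([88., 86.]), array([185., 243.])), (809.7, 75.5, 43.9, array([95., 84.]), array([213., 128.]))]
[(482.8, 153.3, 76.5, array([85., 44.]), array([379., 214.]))]
```

View pics/s6.png

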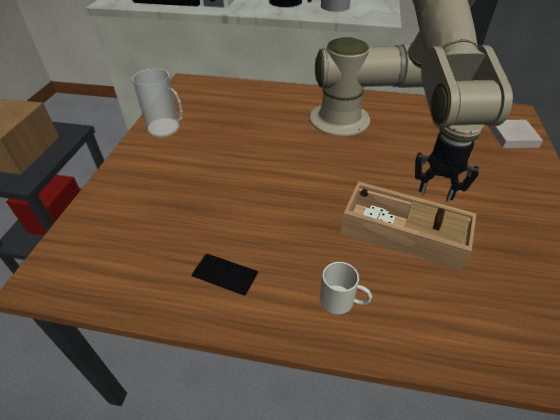

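All four dominoes are in the box at (380,214) and the table is clear. The mug and phone are unmoved. Next is the lid bar at (439,218).

>>> {"api": "send_rows", "payload": {"targets": [0,0,0.3,0.01,0.44,0,0.3,0,0,0,0,0,0,0.3,0,0,0,0,0,0.7,0.3,0,0,0,0,0,0.48,0.3,0,0,0,0,0,0,0.3]}}

```text
time_s: 32.58
eef_pos: [557.3, 284.4, 81.0]
ee_rot: [-0.002, 0.115, 0.993, -0.001]
force: [-1.1, 0.5, 0.3]
grip_width: 0.651
grip_force: 0.0
```

>>> {"api": "send_rows", "payload": {"targets": [0,0,0,0,0,0,-1,0,0,0,0,0,0,-1,0,0,0,0,0,0,-1,0,0,0,0,0,0,-1], "newtons": 60}}

```text
time_s: 33.08
eef_pos: [559.0, 286.2, 84.3]
ee_rot: [0.001, 0.114, 0.993, 0.0]
force: [-1.2, -0.8, 6.4]
grip_width: 0.171
grip_force: 61.0
```

```bash
python3 - <<'E'
from h import *
drop(-76,83)
E
```

```text
t 33.08 pos [559.  286.2  84.3] yaw 76.9 j6 -1.05 F [-1.2 -0.8  6.4] w 0.17 gf 61.0
 tilt [0.003 0.   ] turn tz -0.2 then shift/60 [ 0.031 -2.455  0.018]
```

>>> {"api": "send_rows", "payload": {"targets": [0,0,0,0,-0.2,0,-1,0,0,0,0.01,-0.4,0,-1,0,0,0,0.01,-0.5,0,-1,0,0,0,0.01,-0.5,0,-1,0,0,0,0,-0.4,0,-1]}}

```text
time_s: 33.7
eef_pos: [530.1, 169.3, 84.3]
ee_rot: [0.002, 0.115, 0.993, 0.001]
force: [1.3, 4.1, 6.1]
grip_width: 0.169
grip_force: 61.0
```

>>> {"api": "send_rows", "payload": {"targets": [0,0,0,0,-0.1,0,-1,0,0,0,0,-0.1,0,-1,0,0,0,0,0,0,-1]}}

```text
time_s: 34.08
eef_pos: [527.5, 157.7, 84.4]
ee_rot: [0.002, 0.115, 0.993, 0.0]
force: [-1.3, -1.2, 8.3]
grip_width: 0.173
grip_force: 61.4
```

```bash
python3 - <<'E'
from h import *
drop(-76,83)
E
```

```text
t 34.08 pos [527.5 157.7  84.4] yaw 76.8 j6 -1.26 F [-1.3 -1.2  8.3] w 0.17 gf 61.4
 tilt [ 0.003 -0.   ] turn tz -0.3 then shift/60 [-0.002 -0.25   0.023]
```

>>> {"api": "send_rows", "payload": {"targets": [0,0,0,0,-0.08,0,-1,0,0,0,0,-0.08,0,-1,0,0,0,0,0,0,-1]}}

```text
time_s: 34.45
eef_pos: [525.4, 148.5, 84.3]
ee_rot: [0.002, 0.114, 0.993, 0.0]
force: [-1.5, -1.7, 7.4]
grip_width: 0.173
grip_force: 61.2
```

>>> {"api": "send_rows", "payload": {"targets": [0,0,0,0,-0.06,0,-1,0,0,0,0,0,0,-1]}}

```text
time_s: 34.7
eef_pos: [524.7, 146.3, 84.2]
ee_rot: [0.002, 0.114, 0.993, 0.001]
force: [1.8, 7.8, 5.5]
grip_width: 0.17
grip_force: 61.1
```

```bash
python3 - <<'E'
from h import *
drop(-76,83)
E
```

```text
t 34.7 pos [524.7 146.3  84.2] yaw 76.9 j6 -1.29 F [1.8 7.8 5.5] w 0.17 gf 61.1
 tilt [0.005 0.002] turn tz -0.2 then shift/60 [-0.005 -0.055  0.02 ]
```

>>> {"api": "send_rows", "payload": {"targets": [0,0,0,0,-0.03,0,-1,0,0,0,0,0,0,-1]}}

```text
time_s: 34.95
eef_pos: [524.7, 146.2, 84.5]
ee_rot: [0.003, 0.115, 0.993, 0.003]
force: [3.9, 17.4, 5.0]
grip_width: 0.173
grip_force: 61.1
```

>>> {"api": "send_rows", "payload": {"targets": [0,0,0,0,-0.03,0,-1,0,0,0,0,0,0,-1]}}

```text
time_s: 35.2
eef_pos: [524.7, 146.0, 84.9]
ee_rot: [0.003, 0.115, 0.993, 0.005]
force: [4.4, 27.3, 5.8]
grip_width: 0.171
grip_force: 61.2
```

>>> {"api": "send_rows", "payload": {"targets": [0,0,0,0,0.05,0,-1,0,0,0,0,0,0,0.2,0,0,0,0,0,0,0.2,0,0,0,0,0,-0.3,0.2,0,0,0,0,0,-0.9,0.2]}}

```text
time_s: 35.83
eef_pos: [522.0, 144.0, 153.3]
ee_rot: [-0.003, 0.115, 0.993, -0.001]
force: [0.2, -0.2, 0.8]
grip_width: 0.602
grip_force: 0.0
```

>>> {"api": "send_rows", "payload": {"targets": [0,0,0,0,0,-0.5,0.2,0,0,0,0.9,0,0,0.2,0,0,0,0.9,0,0,0.2,0,0,0,0.9,0,0,0.2,0,0,0,0,0,0,0.2]}}

```text
time_s: 36.45
eef_pos: [363.0, 181.7, 184.6]
ee_rot: [-0.0, 0.114, 0.994, -0.0]
force: [-0.4, 0.4, 0.2]
grip_width: 0.6
grip_force: 0.0
```

```bash
python3 - <<'E'
from h import *
drop(-76,150)
d=eyes.capture("top")
g=d["img"].max(2);sub=np.zeros_like(g);sub[225:262,165:195]=1
print("bar",rects(d,(g<80)&(sub>0),104,10,900))
a=cv2.imread("pics/top0.png")[180:290,60:240];b=d["img"][180:290,60:240,::-1]
cv2.imwrite("pics/cmp.png",np.hstack([cv2.resize(i,(396,242),interpolation=cv2.INTER_CUBIC) for i in(a,b)]))
E
```

```text
t 36.45 pos [363.  181.7 184.6] yaw 77.0 j6 -1.17 F [-0.4  0.4  0.2] w 0.6 gf 0.0
 tilt [-0.001 -0.   ] turn tz -0.1 then shift/60 [-2.765 -0.028  0.576]
bar [(522.9, 141.0, -14.3, array([46., 18.]), array([179., 245.]))]
```

View pics/cmp.png

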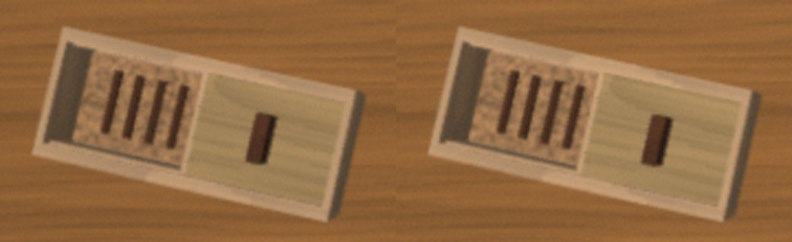

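The start (left) and the present (right) match: the lid bar is within 0.5 mm of its starting place along the channel, so the lid is fully home. I'm handing in.

```bash
python3 -c "
from rig import job
print(job.finish_job())"
```

```text
the job is handed in; nothing more can be done
None
```

The job is handed in (no verdict was returned): all four dominoes are in the domino compartment, the lid is back over the ridge within about 0.5 mm of its starting position, and the mug and phone were not touched.

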